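# Swap the tube tray in the slotted dock

### The job

Pull the empty tray out of the slotted dock and stand it fully on the dark return mat. Then lift the loaded tray by its bar and slide it along the dock's slots until it is fully home against the back stop, with both tube racks still upright in it. Leave everything else on the bench where it is, and let go of both trays.

Things in the scene. Friction and masses are not known exactly. Their poses are not given: they have to be found in the camera images.
- dock: Fixed white dock, 200 (own x) x 170 (own y) x 66 mm, open at its -x end and above its middle. Two slots along own x hold the tray's flanges: ledges with tops 45 mm above the bench from x = -100 mm to the back; slot walls at y = +-73 mm; ledges and lips reach in to y = +-59 mm (3 mm play each side); back stop face at x = 86 mm. Origin: centre of the underside.
- dock_mouth (a point): Where the lips over the slots begin: middle of the dock's width, level with the ledge tops, 60 mm before the dock's origin along own x. Lip undersides are 10 mm above the ledges (the flange is 5 mm); lips stop entry from above. Walls flare out as a lead-in for 30 mm before this. A tray can be lifted off once its origin is 88 mm or more before this point.
- dock_home (a point): Where the origin of a tray lies when it is fully home against the back stop, flanges on the ledges: 29 mm above the bench over the dock's origin. Axes as the dock's; +x is the sliding-in direction.
- mat: Fixed dark rubber return mat lying on the bench, 210 (own x) x 180 (own y) x 4 mm. Origin: centre of its underside; its top is 4 mm higher.
- empty_tray: Steel tray that carries nothing and starts in the dock's slots. 170 (own x, sliding direction) x 112 mm, rim 30 mm high. A flange along each long side sticks out 14 mm (140 mm over both), underside 16 and top 21 mm above the tray's underside. Same either way round. Origin: centre of the underside, z up.
- empty_tray_bar (a point): The carrying bar of the empty tray, its grip: black, straight along the tray's own x above its middle, 14 mm wide, 12 mm high, on two end posts, free from x = -70 to +70 mm. This point: the bar's centre, 125 mm above the tray's underside.
- full_tray: Steel tray, the same as the other, that starts on the bench and carries the two tube racks side by side (0.6 kg in all). 170 (own x, sliding direction) x 112 mm, rim 30 mm high. A flange along each long side sticks out 14 mm (140 mm over both), underside 16 and top 21 mm above the tray's underside. Same either way round. Origin: centre of the underside, z up.
- full_tray_bar (a point): The carrying bar of the loaded tray, its grip: black, straight along the tray's own x above its middle, 14 mm wide, 12 mm high, on two end posts, free from x = -70 to +70 mm. This point: the bar's centre, 125 mm above the tray's underside.
- rack_a: Blue tube rack with capped tubes, 130 (own x) x 46 (own y) mm, 86 mm high to the cap tops, standing loose on the 4 mm floor of the loaded tray, on its own +y side of the bar; the bar is 29 mm above the caps. Origin: centre of the underside.
- rack_b: A second such tube rack, 130 x 46 x 86 mm, standing loose in the loaded tray on its own -y side. Origin: centre of the underside.
- spray_bottle: Bystander: standing white spray bottle, 80 mm diameter, 229 mm high, nozzle towards its own -x to 62 mm from the axis. Origin: centre of the underside.
- tub: Bystander: clear square tub with a white lid, 106 x 106 x 80 mm. Origin: centre of the underside.
- jar: Bystander: small specimen jar, 60 mm diameter, 75 mm high, at the far left of the bench. Origin: centre of the underside.
Things that resemble listed ones, but are neither listed nor needed, are in the scene too. Leave any orange look-alike of the rack_a alone.

How it is judged:
By the outcome, as a careful person would: the job done as asked, in the order asked, and still so for the second after the job is handed in, with the robot touching nothing.
It also fails if it takes over 72 s, if anything falls off the work surface, if the arm or the gripper's body presses on something with over 40 N, if the wrist force passes 120 N, or if a joint passes its speed limit or range.

### The arm

A 6-joint arm with a two-finger parallel gripper is mounted at the origin on the work surface. World frame = base frame: x ahead of the robot, y to its left, z up, the work surface at z = 0. Lengths are in m, angles in rad, forces in N, time in s.
With the tool pointing down it reaches from about 0.275 to 0.85 m from the base axis. Payload 19 kg.
Tool frame: the origin (TCP) lies on the centre line of the jaws, within the pads' length; the fingertips stand 11 mm ahead of it and the grasp point (between the pads) lies 8 mm behind it; z points along the fingers, y is the direction in which the jaws open and shut (so a half turn about z gives the same grasp; the last joint's range is limited). The gripper opens to 85 mm and grips with 20 to 120 N. Pads are 22 mm wide; open, the fingers measure 114 mm over their backs; the gripper's body (76 mm by 85 mm) begins 54 mm behind the grasp point. The pads swing forward as they close: fully open they stand 13 mm farther back than shut.
Start: joints at [1.021, 0.15, 1.437, -0, 1.554, -0.134], TCP at [0.232, 0.526, 0.242] pointing down, gripper open.
Joint ranges: [-2.8, 2.8], [-0.68, 2.1], [0.12, 2.68], [-1.39, 4.53], [0.16, 2.79], [-2.81, 2.81]. Speed limits (rad/s): [1.89, 1.89, 2.22, 3.01, 3.01, 3.01].

### API

Orientations are given as a unit quaternion [w, x, y, z].
In Python, from bench import arm, vision gives the robot as it stands. The module is installed in compiled form; this text tells all that it offers.
- The arm moves only by the shell command python3 -m jog 'ROWS' [OPENING] [FORCE]. ROWS is JSON, a list of rows, each an object of numbers: "dx", "dy", "dz": the shift along the tool's x, y, z in mm; "wx", "wy", "wz": the turn, a rotation vector about the tool's x, y, z in degrees. A call has exactly 8 rows; each row is the pose to reach, as a shift and turn from the pose measured when the call began, along the tool's axes at that moment; what a row does not reach only later rows make up. A row lasts 1/10 s, in which the tool goes at most 50 mm and 8.59 degrees, less where a joint would pass 70% of its speed; a pose out of reach is approached as far as the arm can. A call with a gripper value outside its range is refused whole. OPENING is the closure in counts, from 0 (fully open) to 255 (shut), set as the call begins (- or left out, the last holds). The fingers move at their own pace and stop on an object; FORCE is the grip in N (left out, the last holds). Time passes only in rows, so rows that repeat a pose let the fingers close, or fill a call up. It gives the time, the measured TCP pose, the force and the opening at its end, in the units of the state.
- arm.get_obs(): the state, without advancing time (a new reading comes with each control period).
- vision.read_camera(name): name is "scene" or "top"; returns a dict with "frame" (480x640x3 uint8, blue, green, red), "K" (3x3 intrinsics, pixels), "T" (4x4, takes a point from camera to world coordinates). Camera axes: x right, y up, looking along -z (the intrinsics and any distortion apply to the point x, -y, -z); pixel columns grow to the right and rows downward; lengths in m; the calibration is good to about 2 mm. A picture is of the moment at which its call begins. There is no depth.
- arm.close_job(): hands the job in, once; it reports no verdict.
The state is a dict: "time_s": time; "joint_positions": joint angles; "joint_velocities": joint speeds; "joint_torque": joint torques, N m; "ee_pos": TCP position; "tcp_rot": TCP orientation; "force": force on the tool from outside, world axes, zero at the start; "moment": the same for the moment, N m; "opening": finger opening in m.
Only numpy, scipy, OpenCV 4.12 (cv2) and the standard library are available. Lean on these libraries where they do the work, as an engineer would, in place of code of your own. Each camera call takes 0.05 s, during which the arm holds its last target.

## Working session

There is one attempt and no reset: what is moved stays moved. The work goes in short steps, Python scripts to look and compute and a shell command to move; the robot and the scene stay as the last step left them, time stands still between calls to the robot, and variables do not carry over. Pictures are saved under pics/ and viewed, and the job is handed in when it is done.

```bash
mkdir -p pics
python3 - <<'E'
from bench import arm, vision
import cv2
o=arm.get_obs();print(o)
for n in("scene","top"):
    r=vision.read_camera(n);cv2.imwrite(f"pics/{n}0.png",r["frame"]);print(n,r["K"],r["T"],[k for k in r])
E
```

```text
{'time_s': 0.0, 'joint_positions': array([ 1.02102743e+00,  1.50956310e-01,  1.43801786e+00, -1.40641028e-05,
        1.55378912e+00, -1.34012510e-01]), 'joint_velocities': array([-0.00104719,  0.00141011,  0.00189563,  0.00096536,  0.00024028,
       -0.00061406]), 'joint_torque': array([ 1.52493252e-03, -7.13064265e+01, -5.70858157e+01, -8.97426867e-05,
        9.17940459e-03, -2.92951233e-05]), 'ee_pos': array([0.23214007, 0.52580654, 0.24169892]), 'tcp_rot': array([-1.89615766e-04,  2.06384084e-01,  9.78470882e-01, -5.53800841e-04]), 'force': array([ 0.44497293, -0.63606189,  0.82037346]), 'moment': array([ 0.08468376,  0.04536137, -0.04500081]), 'opening': 0.08515624464783471}
scene [[590.72001887   0.         330.42106095]
 [  0.         590.72001887 244.29058944]
 [  0.           0.           1.        ]] [[-0.86715382 -0.40029116  0.29632962  0.89754285]
 [ 0.49793577 -0.68461693  0.53231534  0.66018713]
 [-0.01020885  0.6091524   0.79298748  1.22932955]
 [ 0.          0.          0.          1.        ]] ['frame', 'K', 'T']
top [[603.35531082   0.         302.92187445]
 [  0.         603.35531082 227.20281968]
 [  0.           0.           1.        ]] [[-2.18176919e-03  9.91824384e-01 -1.27591659e-01  2.60105673e-01]
 [-9.99996996e-01 -2.02140738e-03  1.38630931e-03 -6.52569496e-02]
 [ 1.11706065e-03  1.27594300e-01  9.91825815e-01  1.78185702e+00]
 [ 0.00000000e+00  0.00000000e+00  0.00000000e+00  1.00000000e+00]] ['frame', 'K', 'T']
```

View pics/scene0.png

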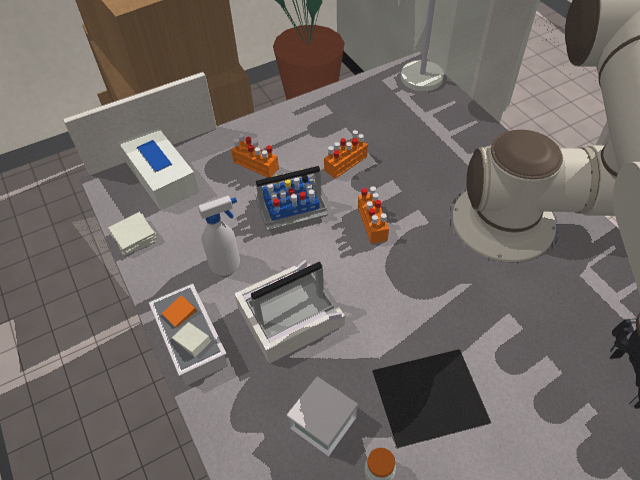

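View pics/top0.png

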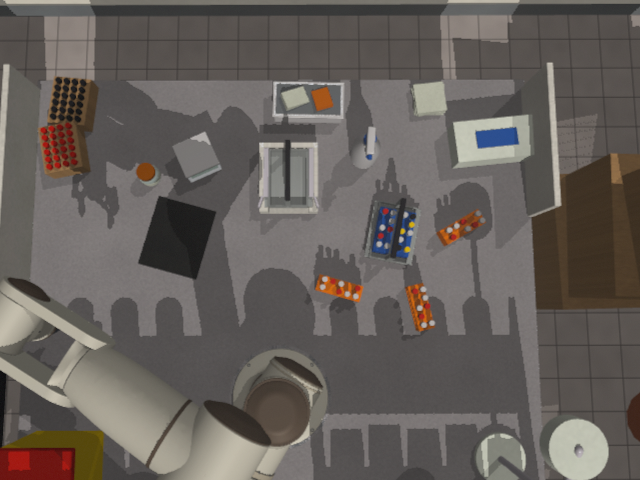

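```bash
cat > h.py <<'E'
import numpy as np, cv2
from bench import arm, vision
def cast(r,uv,z):
    uv=np.atleast_2d(np.array(uv,float));K=r["K"];T=r["T"]
    d=np.c_[(uv[:,0]-K[0,2])/K[0,0],-(uv[:,1]-K[1,2])/K[1,1],-np.ones(len(uv))]@T[:3,:3].T
    o=T[:3,3];return o+d*((z-o[2])/d[:,2])[:,None]
def proj(r,p):
    p=np.atleast_2d(p);T=r["T"];K=r["K"];c=(p-T[:3,3])@T[:3,:3]
    return np.c_[K[0,0]*c[:,0]/-c[:,2]+K[0,2],K[1,1]*-c[:,1]/-c[:,2]+K[1,2]]
def crop(r,x0,y0,w,h,s,f):
    cv2.imwrite(f,cv2.resize(r["frame"][y0:y0+h,x0:x0+w],None,fx=s,fy=s,interpolation=cv2.INTER_CUBIC))
def blackbar(r,box,thr=45):
    x0,y0,w,h=box;g=r["frame"][y0:y0+h,x0:x0+w].max(2)
    m=(g<thr).astype(np.uint8);n,l,st,c=cv2.connectedComponentsWithStats(m)
    i=1+np.argmax(st[1:,4]);ys,xs=np.nonzero(l==i)
    rc=cv2.minAreaRect(np.c_[xs+x0,ys+y0].astype(np.float32));return rc,cv2.boxPoints(rc),st[i,4]
E
python3 - <<'E'
from h import *
t=cv2.imread("pics/top0.png");s=cv2.imread("pics/scene0.png")
crop({"frame":t},240,120,200,150,4,"pics/c1.png")
crop({"frame":s},220,150,140,220,2.7,"pics/c2.png")
E
```

```text
(no output)
```

View pics/c1.png

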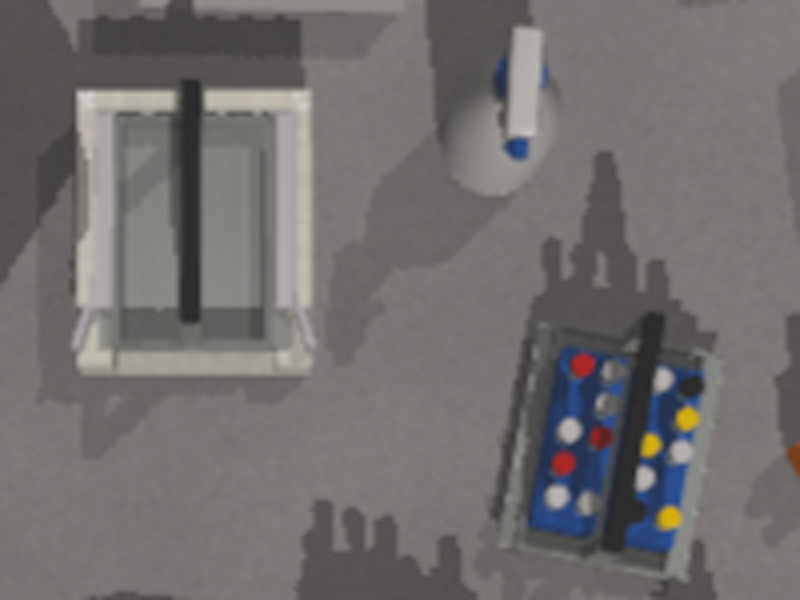

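View pics/c2.png

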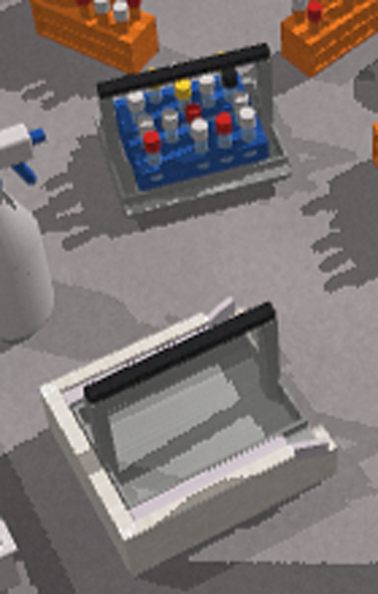

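The dock opens towards the robot: its flares are at the bottom of the top view, near crop (75–310, 330). The empty tray's bar runs from (289,141) to (287,200) in the full top view. The full tray's bar runs from about (403,200) to (393,256).

Run:
```python
from h import *
t=vision.read_camera("top");s=vision.read_camera("scene")
def rep(n,c,z):
    rc,b,a=c
    w=np.array([b[i] for i in range(4)]);P=cast(n,b,z)
    e=sorted([(np.linalg.norm(P[i]-P[(i+1)%4]),i) for i in range(4)])
    i=e[0][1];m1=(P[i]+P[(i+1)%4])/2;m2=(P[(i+2)%4]+P[(i+3)%4])/2
    d=m1-m2
    if d[0]<0:d=-d
    print(np.round((m1+m2)/2,4),"yaw",np.degrees(np.arctan2(d[1],d[0])).round(2),"len",np.linalg.norm(d).round(4),"w",e[0][0].round(4),a,np.round(b).tolist())
print("empty");
rep(t,blackbar(t,(270,135,35,70)),.158);rep(s,blackbar(s,(240,255,95,50)),.158)
print("full");
rep(t,blackbar(t,(385,195,30,70)),.129);rep(s,blackbar(s,(245,160,90,32)),.129)
print("mat")
for n,bx in((t,(130,190,95,95)),(s,(365,345,135,105))): rep(n,blackbar(n,bx,40),.004)
# dock outer corners top z=.066 from top view crop (77,90),(312,90),(313,375),(78,375)
c=np.array([(77,90),(312,90),(313,375),(78,375)])/4+[240,120]
print(np.round(cast(t,c,.066),4))
# dark tray rim corners of full tray (z=.03) 
for nm,z,(px) in(("full flange",.021,[(545,325),(722,350),(688,578),(500,545)]),):
    P=cast(t,np.array(px)/4+[240,120],z);print(np.round(P,4),P.mean(0).round(4))
```

```text
empty
[ 0.7065 -0.0296  0.158 ] yaw 0.04 len 0.0057 w 0.0 3 [[289.0, 143.0], [289.0, 143.0], [289.0, 141.0], [289.0, 141.0]]
[ 0.6285 -0.022   0.158 ] yaw 0.38 len 0.1694 w 0.0176 504 [[250.0, 293.0], [319.0, 261.0], [322.0, 267.0], [253.0, 300.0]]
full
[ 0.4545 -0.3232  0.129 ] yaw 3.92 len 0.0306 w 0.005 14 [[394.0, 228.0], [396.0, 228.0], [397.0, 239.0], [395.0, 239.0]]
[ 0.4738 -0.3167  0.129 ] yaw -12.18 len 0.1672 w 0.0422 365 [[255.0, 180.0], [318.0, 166.0], [321.0, 177.0], [258.0, 192.0]]
mat
[0.4614 0.3058 0.004 ] yaw -15.11 len 0.2076 w 0.1751 3922 [[139.0, 262.0], [159.0, 195.0], [215.0, 212.0], [195.0, 279.0]]
[0.4588 0.2916 0.004 ] yaw -11.78 len 0.2026 w 0.1575 3389 [[372.0, 371.0], [457.0, 343.0], [479.0, 411.0], [394.0, 438.0]]
[[ 0.7305  0.0593  0.066 ]
 [ 0.7301 -0.1122  0.066 ]
 [ 0.5198 -0.1118  0.066 ]
 [ 0.5201  0.0571  0.066 ]]
[[ 0.5636 -0.2849  0.021 ]
 [ 0.5446 -0.4154  0.021 ]
 [ 0.3762 -0.386   0.021 ]
 [ 0.4006 -0.2491  0.021 ]] [ 0.4713 -0.3338  0.021 ]
```

```bash
cat >> h.py <<'E'
def bar(r,box,z,thr=60,minlen=.1):
    # threshold, line fit through mask along long axis, with extents
    x0,y0,w,h=box;f=r["frame"][y0:y0+h,x0:x0+w];m=((f.max(2)<thr)&(f.max(2).astype(int)-f.min(2)<14)).astype(np.uint8)
    n,l,st,c=cv2.connectedComponentsWithStats(m);i=1+np.argmax(st[1:,4]);ys,xs=np.nonzero(l==i)
    P=cast(r,np.c_[xs+x0,ys+y0],z)[:,:2]
    vx,vy,a,b=cv2.fitLine(P.astype(np.float32),cv2.DIST_HUBER,0,1e-4,1e-4).ravel()
    if vx<0: vx,vy=-vx,-vy
    d=np.array([vx,vy]);s=(P-[a,b])@d;q=(P-[a,b])@[-vy,vx]
    lo,hi=np.percentile(s,[.5,99.5]);c=np.array([a,b])+d*(lo+hi)/2
    return c,np.degrees(np.arctan2(vy,vx)),hi-lo,np.ptp(q),len(xs)
E
python3 - <<'E'
from h import *
t=vision.read_camera("top");s=vision.read_camera("scene")
for thr in(50,58,66):
  print(thr)
  print("E",bar(t,(280,135,18,70),.159,thr),bar(s,(240,255,95,50),.157,thr))
  print("F",bar(t,(385,195,30,70),.130,thr),bar(s,(250,160,76,34),.128,thr))
E
python3 - <<'E'
from h import *
t=cv2.imread("pics/top0.png");s=cv2.imread("pics/scene0.png")
crop({"frame":s},230,255,120,110,6,"pics/c3.png")
crop({"frame":s},245,155,95,80,7,"pics/c4.png")
E
```

```text
50
E (array([ 0.62922279, -0.02443373]), np.float32(-0.27395305), np.float64(0.1653643750465112), np.float64(0.009206012771311806), 190) (array([ 0.62852835, -0.02214963]), np.float32(0.04716755), np.float64(0.1672688223441774), np.float64(0.018294480997939698), 522)
F (array([ 0.47141552, -0.33040803]), np.float32(-10.8841715), np.float64(0.16280962602902355), np.float64(0.021986194594035214), 269) (array([ 0.47010695, -0.32737896]), np.float32(-12.6674385), np.float64(0.16680118284350204), np.float64(0.04318126793228332), 372)
58
E (array([ 0.62921782, -0.02448234]), np.float32(0.19745384), np.float64(0.16537199626638902), np.float64(0.01135111696100875), 261) (array([ 0.62842295, -0.02205534]), np.float32(-0.117784895), np.float64(0.1681682016653978), np.float64(0.018727775938216264), 532)
F (array([ 0.47127118, -0.33035231]), np.float32(-10.783472), np.float64(0.16571086210868236), np.float64(0.02471212713493797), 302) (array([ 0.47028087, -0.32686144]), np.float32(-13.209008), np.float64(0.16770307099656734), np.float64(0.04357737635918876), 382)
66
E (array([ 0.62784493, -0.02413273]), np.float32(0.06661214), np.float64(0.16813302999250185), np.float64(0.016551408835808516), 302) (array([ 0.62881274, -0.02141774]), np.float32(0.05227482), np.float64(0.16871018187511), np.float64(0.02101318038178858), 573)
F (array([ 0.47030881, -0.3293618 ]), np.float32(-11.13458), np.float64(0.16951004097753203), np.float64(0.03442130105464195), 341) (array([ 0.47014996, -0.32765257]), np.float32(-12.784758), np.float64(0.16769754158711891), np.float64(0.04326740603561188), 404)
```

View pics/c3.png

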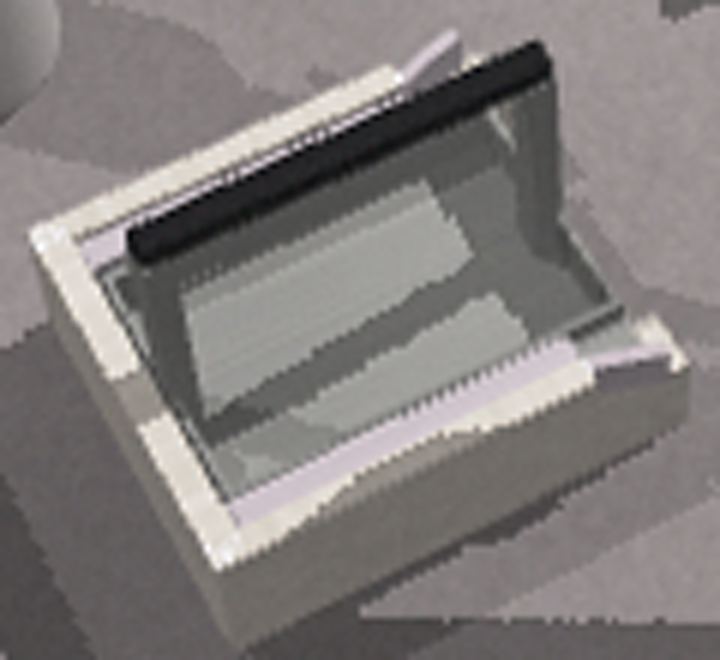

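View pics/c4.png

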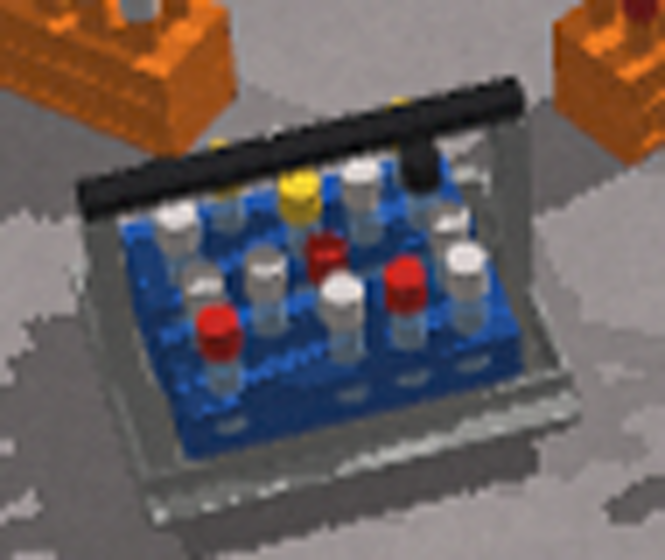

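```bash
cat >> h.py <<'E'
from scipy.spatial.transform import Rotation as R
def goal(x,y,z,yaw):
    "tool down, tool x at yaw deg"
    o=arm.get_obs();q=o["tcp_rot"];R0=R.from_quat([q[1],q[2],q[3],q[0]])
    R1=R.from_euler('z',yaw,degrees=True)*R.from_euler('x',180,degrees=True)
    d=R0.inv().apply(np.array([x,y,z])-o["ee_pos"])*1000;w=(R0.inv()*R1).as_rotvec(degrees=True)
    print("t",o["time_s"].__round__(2),"at",o["ee_pos"].round(4),"F",o["force"].round(1),"M",o["moment"].round(2),"op",round(o["opening"],4),"yaw",(R0.as_matrix()[:2,0]).round(4),np.degrees(np.arctan2(*R0.as_matrix()[1::-1,0])).round(2))
    print("d",d.round(1),"w",w.round(2))
E
python3 - <<'E'
from h import *
class D(dict):pass
s=vision.read_camera("scene");t=vision.read_camera("top")
c=np.array([[84,201],[520,97]])/7+[245,155]
P=cast(s,c,.125);print(P,P.mean(0),np.degrees(np.arctan2(P[1,1]-P[0,1],P[1,0]-P[0,0])))
c=np.array([[652,320],[612,545]])/4+[240,120]
P=cast(t,c,.13);print(P,P.mean(0),np.degrees(np.arctan2(P[0,1]-P[1,1],P[0,0]-P[1,0])))
print("orange",cast(t,[[316,288],[320,277],[362,290],[410,290],[440,235]],.04).round(3))
print("bottle",cast(t,[[365,150]],.15).round(3),"tub",cast(t,[[197,157]],.08),"jar",cast(t,[[147,172]],.07))
print("matcorners",cast(t,[[161,196],[216,211],[195,279],[138,262]],.004).mean(0), cast(s,[[373,371],[461,349],[491,410],[397,446]],.004).round(3),cast(s,[[373,371],[461,349],[491,410],[397,446]],.004).mean(0))
goal(.6285,-.023,.235,180)
E
```

```text
[[ 0.54985403 -0.34594884  0.125     ]
 [ 0.38615963 -0.31149718  0.125     ]] [ 0.46800683 -0.32872301  0.125     ] 168.11480071214493
[[ 0.54820333 -0.34564593  0.13      ]
 [ 0.3917454  -0.31454796  0.13      ]] [ 0.46997437 -0.33009695  0.13      ] -11.241738852673054
orange [[ 0.308 -0.105  0.04 ]
 [ 0.339 -0.117  0.04 ]
 [ 0.302 -0.237  0.04 ]
 [ 0.302 -0.375  0.04 ]
 [ 0.461 -0.466  0.04 ]]
bottle [[ 0.686 -0.24   0.15 ]] tub [[0.68397372 0.23766558 0.08      ]] jar [[0.64230775 0.38320977 0.07      ]]
matcorners [0.46104761 0.30399615 0.004     ] [[0.536 0.197 0.004]
 [0.332 0.252 0.004]
 [0.365 0.4   0.004]
 [0.583 0.364 0.004]] [0.45393497 0.30325283 0.004     ]
t 0.4 at [0.2322 0.526  0.2422] F [ 0.   1.1 -0.1] M [ 0.   -0.03  0.01] op 0.0852 yaw [-0.9148  0.4039] 156.18
d [-584.2 -342.1    7.2] w [-1.000e-02 -1.000e-02 -2.382e+01]
```

```bash
python3 -m jog '[{"dx":-40,"dy":-24,"wz":-3},{"dx":-82,"dy":-48,"wz":-6},{"dx":-124,"dy":-73,"wz":-9},{"dx":-166,"dy":-97,"wz":-12},{"dx":-208,"dy":-122,"wz":-15},{"dx":-250,"dy":-146,"wz":-18},{"dx":-292,"dy":-171,"wz":-21},{"dx":-334,"dy":-195,"wz":-23.8}]'; python3 -c "
from h import *
goal(.6285,-.023,.235,180)"
```

```text
t 0.4 at [0.2322 0.526  0.2422] F [ 0.   1.1 -0.1] M [ 0.   -0.03  0.01] op 0.0852 yaw [-0.9148  0.4039] 156.18
d [-584.2 -342.1    7.2] w [-1.000e-02 -1.000e-02 -2.382e+01]$[0]: bad value
```

```bash
python3 -m jog '[{"dx":-40,"dy":-24,"dz":0,"wx":0,"wy":0,"wz":-3},{"dx":-82,"dy":-48,"dz":0,"wx":0,"wy":0,"wz":-6},{"dx":-124,"dy":-73,"dz":0,"wx":0,"wy":0,"wz":-9},{"dx":-166,"dy":-97,"dz":0,"wx":0,"wy":0,"wz":-12},{"dx":-208,"dy":-122,"dz":0,"wx":0,"wy":0,"wz":-15},{"dx":-250,"dy":-146,"dz":0,"wx":0,"wy":0,"wz":-18},{"dx":-292,"dy":-171,"dz":0,"wx":0,"wy":0,"wz":-21},{"dx":-334,"dy":-195,"dz":0,"wx":0,"wy":0,"wz":-23.8}]'; python3 -c "
from h import *
goal(.6285,-.023,.235,180)"
```

```text
time_s: 1.2
ee_pos: [0.4598, 0.2108, 0.2425]
tcp_rot: [0.0, -0.001, 1.0, -0.0]
force: [0.4, 1.6, -0.0]
opening: 0.0854
t 1.2 at [0.4598 0.2108 0.2425] F [ 0.4  1.6 -0. ] M [ 0.03 -0.06 -0.04] op 0.0854 yaw [-1.     -0.0017] -179.9
d [-168.3 -234.1    7.6] w [-0.    0.03  0.1 ]
```

```bash
python3 -m jog '[{"dx":-28,"dy":-38,"dz":0,"wx":0,"wy":0,"wz":0},{"dx":-56,"dy":-77,"dz":0,"wx":0,"wy":0,"wz":0},{"dx":-84,"dy":-116,"dz":0,"wx":0,"wy":0,"wz":0},{"dx":-112,"dy":-155,"dz":0,"wx":0,"wy":0,"wz":0},{"dx":-140,"dy":-194,"dz":2,"wx":0,"wy":0,"wz":0.1},{"dx":-168,"dy":-234,"dz":10,"wx":0,"wy":0,"wz":0.1},{"dx":-168,"dy":-234,"dz":30,"wx":0,"wy":0,"wz":0.1},{"dx":-168,"dy":-234,"dz":50,"wx":0,"wy":0,"wz":0.1}]'
python3 - <<'E'
from h import *
goal(.6285,-.0232,.146,180)
r=vision.read_camera("scene");crop(r,180,150,240,200,3,"pics/a1.png")
E
```

```text
time_s: 2.0
ee_pos: [0.6287, -0.0244, 0.1914]
tcp_rot: [0.0, 0.001, 1.0, 0.0]
force: [-0.5, 0.4, -0.0]
opening: 0.0855
t 2.0 at [ 0.6287 -0.0244  0.1914] F [-0.5  0.4 -0. ] M [-0.03 -0.06  0.  ] op 0.0855 yaw [-1.      0.0021] 179.88
d [ 0.2  1.2 45.4] w [ 0.    0.01 -0.12]
```

View pics/a1.png

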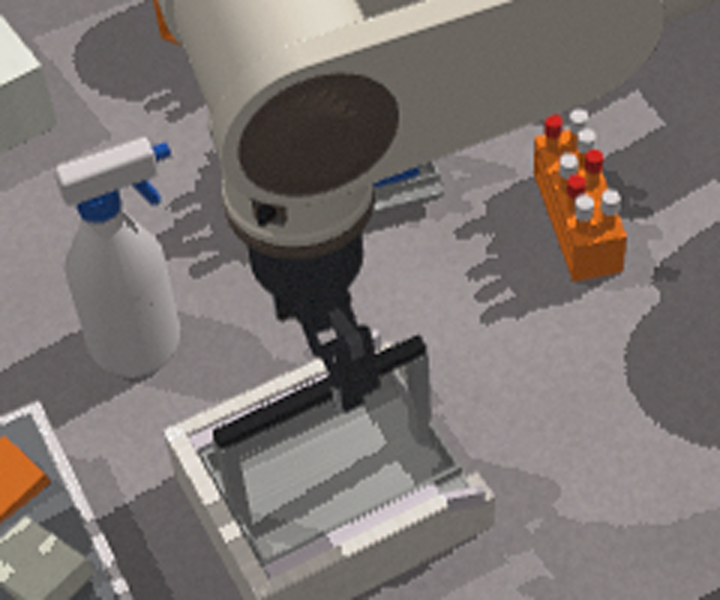

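The open gripper stands over the middle of the empty tray's bar, at about (350,380) in the crop. I'll go down and close.

```bash
python3 -m jog '[{"dx":0,"dy":1,"dz":15,"wx":0,"wy":0,"wz":0},{"dx":0,"dy":1,"dz":30,"wx":0,"wy":0,"wz":0},{"dx":0,"dy":1,"dz":40,"wx":0,"wy":0,"wz":0},{"dx":0,"dy":1,"dz":45,"wx":0,"wy":0,"wz":0},{"dx":0,"dy":1,"dz":45,"wx":0,"wy":0,"wz":0},{"dx":0,"dy":1,"dz":45,"wx":0,"wy":0,"wz":0},{"dx":0,"dy":1,"dz":45,"wx":0,"wy":0,"wz":0},{"dx":0,"dy":1,"dz":45,"wx":0,"wy":0,"wz":0}]' ; python3 -m jog '[{"dx":0,"dy":0,"dz":0,"wx":0,"wy":0,"wz":0},{"dx":0,"dy":0,"dz":0,"wx":0,"wy":0,"wz":0},{"dx":0,"dy":0,"dz":0,"wx":0,"wy":0,"wz":0},{"dx":0,"dy":0,"dz":0,"wx":0,"wy":0,"wz":0},{"dx":0,"dy":0,"dz":0,"wx":0,"wy":0,"wz":0},{"dx":0,"dy":0,"dz":0,"wx":0,"wy":0,"wz":0},{"dx":0,"dy":0,"dz":0,"wx":0,"wy":0,"wz":0},{"dx":0,"dy":0,"dz":0,"wx":0,"wy":0,"wz":0}]' 255 60; python3 -c "
from h import *
goal(.6285,-.0232,.146,180)"
```

```text
time_s: 2.85
ee_pos: [0.6274, -0.0226, 0.1435]
tcp_rot: [-0.002, 0.001, 1.0, 0.0]
force: [-0.5, -0.6, 0.3]
opening: 0.0856
time_s: 3.65
ee_pos: [0.6274, -0.0226, 0.1433]
tcp_rot: [-0.002, 0.001, 1.0, 0.0]
force: [-0.3, -0.4, -2.6]
opening: 0.013
t 3.65 at [ 0.6274 -0.0226  0.1433] F [-0.3 -0.4 -2.6] M [-0.09  0.02  0.03] op 0.013 yaw [-1.      0.0013] 179.92
d [-1.1 -0.6 -2.7] w [ 0.03 -0.21 -0.08]
```

```bash
python3 -m jog '[{"dx":0,"dy":0,"dz":-2.5,"wx":0,"wy":0,"wz":0},{"dx":5,"dy":0,"dz":-2.5,"wx":0,"wy":0,"wz":0},{"dx":15,"dy":0,"dz":-2.5,"wx":0,"wy":0,"wz":0},{"dx":28,"dy":0,"dz":-2.5,"wx":0,"wy":0,"wz":0},{"dx":42,"dy":0,"dz":-2.5,"wx":0,"wy":0,"wz":0},{"dx":56,"dy":0,"dz":-2.5,"wx":0,"wy":0,"wz":0},{"dx":70,"dy":0,"dz":-2.5,"wx":0,"wy":0,"wz":0},{"dx":80,"dy":0,"dz":-2.5,"wx":0,"wy":0,"wz":0}]' ; python3 -c "
from h import *
goal(.462,-.0226,.146,180)"
```

```text
time_s: 4.45
ee_pos: [0.5459, -0.0224, 0.1461]
tcp_rot: [-0.002, 0.001, 1.0, 0.0]
force: [0.3, 0.6, -2.4]
opening: 0.0129
t 4.45 at [ 0.5459 -0.0224  0.1461] F [ 0.3  0.6 -2.4] M [-0.01 -0.02  0.04] op 0.0129 yaw [-1.      0.0013] 179.93
d [83.9 -0.3  0.4] w [ 0.03 -0.21 -0.07]
```

```bash
python3 -m jog '[{"dx":12,"dy":0,"dz":0,"wx":0,"wy":0,"wz":0},{"dx":28,"dy":0,"dz":0,"wx":0,"wy":0,"wz":0},{"dx":44,"dy":0,"dz":0,"wx":0,"wy":0,"wz":0},{"dx":60,"dy":0,"dz":0,"wx":0,"wy":0,"wz":0},{"dx":74,"dy":0,"dz":0,"wx":0,"wy":0,"wz":0},{"dx":84,"dy":0,"dz":0,"wx":0,"wy":0,"wz":0},{"dx":85,"dy":0,"dz":-5,"wx":0,"wy":0,"wz":0},{"dx":85,"dy":0,"dz":-15,"wx":0,"wy":0,"wz":0}]'
python3 - <<'E'
from h import *
goal(.462,-.0226,.2,180)
r=vision.read_camera("scene");crop(r,180,150,260,200,3,"pics/a2.png")
E
```

```text
time_s: 5.25
ee_pos: [0.4609, -0.0223, 0.1618]
tcp_rot: [-0.002, 0.001, 1.0, 0.0]
force: [0.1, 0.1, -3.3]
opening: 0.0128
t 5.25 at [ 0.4609 -0.0223  0.1618] F [ 0.1  0.1 -3.3] M [-0.03 -0.   -0.04] op 0.0128 yaw [-1.      0.0015] 179.91
d [ -1.   -0.2 -38.2] w [ 0.04 -0.23 -0.09]
```

View pics/a2.png

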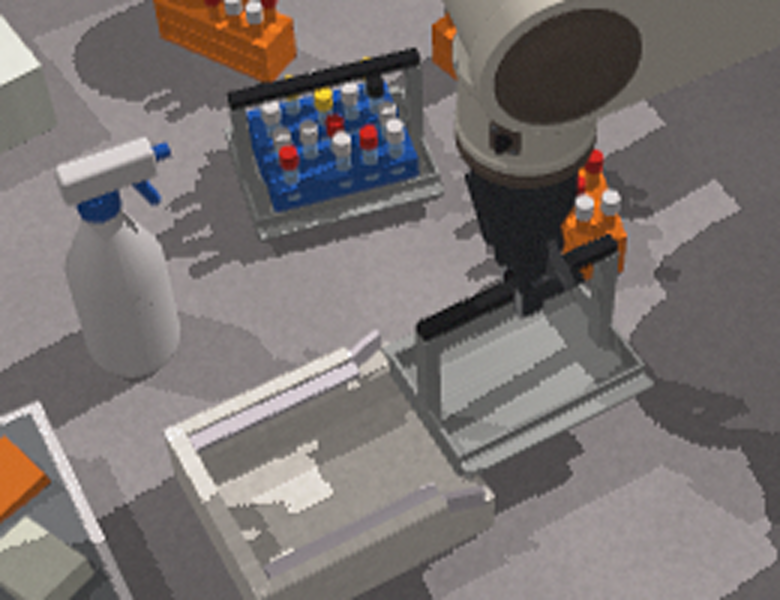

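```bash
python3 -m jog '[{"dx":0,"dy":5,"dz":-15,"wx":0,"wy":0,"wz":0},{"dx":0,"dy":30,"dz":-25,"wx":0,"wy":0,"wz":2},{"dx":0,"dy":70,"dz":-25,"wx":0,"wy":0,"wz":5},{"dx":0,"dy":115,"dz":-25,"wx":0,"wy":0,"wz":8},{"dx":0,"dy":160,"dz":-25,"wx":0,"wy":0,"wz":11},{"dx":0,"dy":205,"dz":-25,"wx":0,"wy":0,"wz":15},{"dx":0,"dy":250,"dz":-25,"wx":0,"wy":0,"wz":15},{"dx":0,"dy":285,"dz":-25,"wx":0,"wy":0,"wz":15}]'
python3 - <<'E'
from h import *
goal(.459,.305,.119,165)
E
```

```text
time_s: 6.1
ee_pos: [0.4625, 0.2653, 0.1894]
tcp_rot: [-0.0, 0.131, 0.991, 0.0]
force: [1.3, -0.8, -3.2]
opening: 0.013
t 6.1 at [0.4625 0.2653 0.1894] F [ 1.3 -0.8 -3.2] M [-0.   -0.09 -0.  ] op 0.013 yaw [-0.9658  0.2594] 164.97
d [13.6 37.4 70.4] w [ 0.03 -0.06 -0.03]
```

```bash
python3 -m jog '[{"dx":6,"dy":16,"dz":5,"wx":0,"wy":0,"wz":0},{"dx":12,"dy":33,"dz":18,"wx":0,"wy":0,"wz":0},{"dx":13.6,"dy":37.4,"dz":35,"wx":0,"wy":0,"wz":0},{"dx":13.6,"dy":37.4,"dz":50,"wx":0,"wy":0,"wz":0},{"dx":13.6,"dy":37.4,"dz":60,"wx":0,"wy":0,"wz":0},{"dx":13.6,"dy":37.4,"dz":65,"wx":0,"wy":0,"wz":0},{"dx":13.6,"dy":37.4,"dz":65,"wx":0,"wy":0,"wz":0},{"dx":13.6,"dy":37.4,"dz":65,"wx":0,"wy":0,"wz":0}]'
python3 - <<'E'
from h import *
goal(.459,.305,.1183,165)
s=vision.read_camera("scene");crop(s,330,290,200,170,4,"pics/a3.png")
t=vision.read_camera("top");crop(t,120,170,120,130,4.5,"pics/a4.png")
# dock features, empty now
crop(s,225,255,125,110,6,"pics/a5.png");crop(t,250,130,80,95,6,"pics/a6.png")
E
```

```text
time_s: 6.9
ee_pos: [0.4594, 0.3049, 0.1251]
tcp_rot: [-0.0, 0.131, 0.991, 0.001]
force: [-0.6, 0.4, -2.9]
opening: 0.0129
t 6.9 at [0.4594 0.3049 0.1251] F [-0.6  0.4 -2.9] M [ 0.06 -0.   -0.02] op 0.0129 yaw [-0.9656  0.2599] 164.94
d [0.4 0.  6.8] w [ 0.06 -0.02 -0.06]
```

View pics/a3.png

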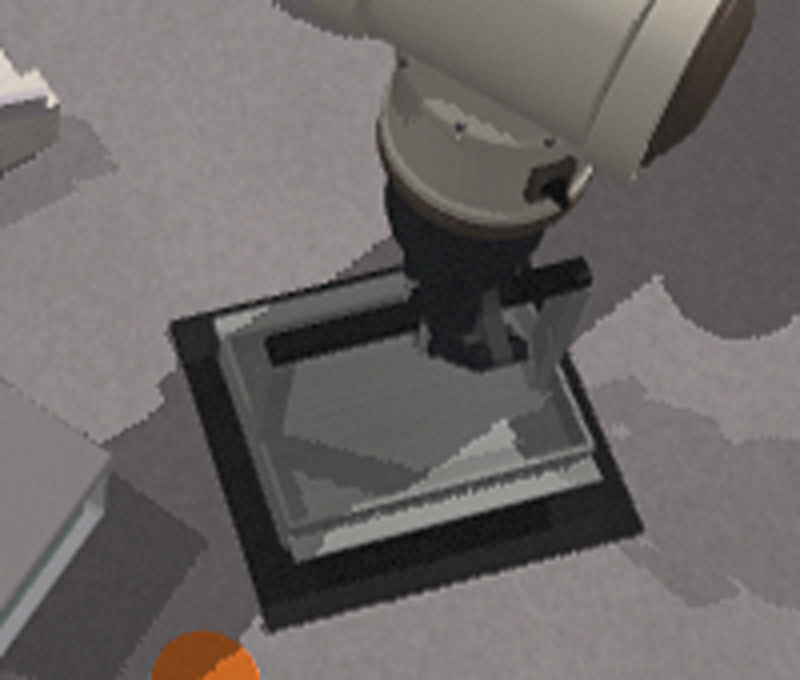

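View pics/a4.png

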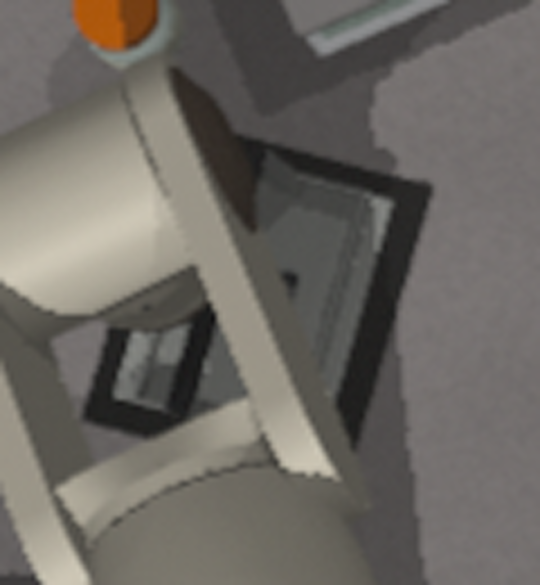

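View pics/a6.png

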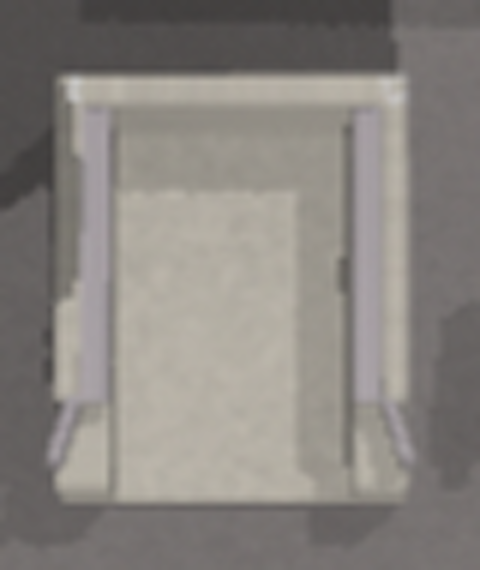

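```bash
python3 -m jog '[{"dx":0.4,"dy":0,"dz":2,"wx":0,"wy":0,"wz":0},{"dx":0.4,"dy":0,"dz":4,"wx":0,"wy":0,"wz":0},{"dx":0.4,"dy":0,"dz":5,"wx":0,"wy":0,"wz":0},{"dx":0.4,"dy":0,"dz":6,"wx":0,"wy":0,"wz":0},{"dx":0.4,"dy":0,"dz":6.5,"wx":0,"wy":0,"wz":0},{"dx":0.4,"dy":0,"dz":6.5,"wx":0,"wy":0,"wz":0},{"dx":0.4,"dy":0,"dz":6.5,"wx":0,"wy":0,"wz":0},{"dx":0.4,"dy":0,"dz":6.5,"wx":0,"wy":0,"wz":0}]'
python3 - <<'E'
from h import *
goal(.459,.305,.1183,165)
t=vision.read_camera("top")
f=lambda p,z:cast(t,np.array(p)/6+[250,130],z).round(4).tolist()
print("inner lip",f([[109,150],[352,150],[109,380],[352,380]],.066),"outer",f([[57,200],[408,200],[56,390],[409,390]],.066),"back",f([[150,74],[300,74]],.066),"front",f([[150,500],[300,500]],.0))
E
```

```text
time_s: 7.8
ee_pos: [0.459, 0.3051, 0.1187]
tcp_rot: [0.0, 0.131, 0.991, 0.001]
force: [-0.4, 0.0, -2.6]
opening: 0.013
t 7.8 at [0.459  0.3051 0.1187] F [-0.4  0.  -2.6] M [-0.   -0.   -0.07] op 0.013 yaw [-0.9657  0.2596] 164.95
d [-0.  -0.1  0.4] w [ 0.08 -0.   -0.05]
inner lip [[0.693, 0.0331, 0.066], [0.6928, -0.0848, 0.066], [0.5797, 0.0325, 0.066], [0.5794, -0.0845, 0.066]] outer [[0.6683, 0.0581, 0.066], [0.6679, -0.1119, 0.066], [0.5748, 0.058, 0.066], [0.5745, -0.1119, 0.066]] back [[0.7309, 0.0133, 0.066], [0.7307, -0.0597, 0.066]] front [[0.5313, 0.0155, 0.0], [0.5311, -0.0591, 0.0]]
```

```bash
python3 -m jog '[{"dx":0,"dy":0,"dz":0.5,"wx":0,"wy":0,"wz":0},{"dx":0,"dy":0,"dz":1,"wx":0,"wy":0,"wz":0},{"dx":0,"dy":0,"dz":1,"wx":0,"wy":0,"wz":0},{"dx":0,"dy":0,"dz":1,"wx":0,"wy":0,"wz":0},{"dx":0,"dy":0,"dz":1,"wx":0,"wy":0,"wz":0},{"dx":0,"dy":0,"dz":1,"wx":0,"wy":0,"wz":0},{"dx":0,"dy":0,"dz":1,"wx":0,"wy":0,"wz":0},{"dx":0,"dy":0,"dz":1,"wx":0,"wy":0,"wz":0}]'
python3 -m jog '[{"dx":0,"dy":0,"dz":0,"wx":0,"wy":0,"wz":0},{"dx":0,"dy":0,"dz":0,"wx":0,"wy":0,"wz":0},{"dx":0,"dy":0,"dz":0,"wx":0,"wy":0,"wz":0},{"dx":0,"dy":0,"dz":0,"wx":0,"wy":0,"wz":0},{"dx":0,"dy":0,"dz":0,"wx":0,"wy":0,"wz":0},{"dx":0,"dy":0,"dz":0,"wx":0,"wy":0,"wz":0},{"dx":0,"dy":0,"dz":0,"wx":0,"wy":0,"wz":0},{"dx":0,"dy":0,"dz":0,"wx":0,"wy":0,"wz":0}]' 0
python3 -c "
from h import *
goal(.469,-.329,.2,168.4)"
```

```text
time_s: 8.65
ee_pos: [0.4591, 0.3051, 0.1182]
tcp_rot: [0.0, 0.131, 0.991, 0.001]
force: [-2.0, -3.1, 6.2]
opening: 0.0128
time_s: 9.45
ee_pos: [0.4592, 0.3051, 0.1182]
tcp_rot: [0.0, 0.131, 0.991, 0.001]
force: [-0.5, 0.0, -0.7]
opening: 0.0857
t 9.45 at [0.4592 0.3051 0.1182] F [-0.5  0.  -0.7] M [ 0.03 -0.04 -0.  ] op 0.0857 yaw [-0.9657  0.2596] 164.95
d [-174.2 -609.6  -82.7] w [ 0.09  0.03 -3.45]
```

```bash
python3 -m jog '[{"dx":0,"dy":0,"dz":-20,"wx":0,"wy":0,"wz":0},{"dx":0,"dy":0,"dz":-50,"wx":0,"wy":0,"wz":0},{"dx":0,"dy":0,"dz":-83,"wx":0,"wy":0,"wz":0},{"dx":-12,"dy":-42,"dz":-83,"wx":0,"wy":0,"wz":0},{"dx":-25,"dy":-88,"dz":-83,"wx":0,"wy":0,"wz":0},{"dx":-38,"dy":-134,"dz":-83,"wx":0,"wy":0,"wz":0},{"dx":-52,"dy":-180,"dz":-83,"wx":0,"wy":0,"wz":0},{"dx":-65,"dy":-227,"dz":-83,"wx":0,"wy":0,"wz":0}]' 
python3 -c "
from h import *
goal(.469,-.329,.2,168.4)"
```

```text
time_s: 10.25
ee_pos: [0.4626, 0.0672, 0.201]
tcp_rot: [0.001, 0.131, 0.991, 0.001]
force: [0.6, -0.4, -0.8]
opening: 0.085
t 10.25 at [0.4626 0.0672 0.201 ] F [ 0.6 -0.4 -0.8] M [-0.07 -0.05  0.02] op 0.085 yaw [-0.9658  0.2592] 164.98
d [-108.9 -381.     0.5] w [ 0.09  0.05 -3.42]
```

```bash
python3 -m jog '[{"dx":-13,"dy":-46,"dz":0,"wx":0,"wy":0,"wz":0},{"dx":-26,"dy":-92,"dz":0,"wx":0,"wy":0,"wz":0},{"dx":-40,"dy":-139,"dz":0,"wx":0,"wy":0,"wz":-1},{"dx":-53,"dy":-186,"dz":0,"wx":0,"wy":0,"wz":-2},{"dx":-66,"dy":-232,"dz":0,"wx":0,"wy":0,"wz":-3.4},{"dx":-80,"dy":-279,"dz":0,"wx":0,"wy":0,"wz":-3.4},{"dx":-93,"dy":-326,"dz":0,"wx":0,"wy":0,"wz":-3.4},{"dx":-105,"dy":-367,"dz":0,"wx":0,"wy":0,"wz":-3.4}]'
python3 - <<'E'
from h import *
goal(.469,-.329,.114,168.4)
t=vision.read_camera("top");crop(t,120,170,120,130,4.5,"pics/b1.png")
s=vision.read_camera("scene");crop(s,200,120,400,340,1.9,"pics/b2.png")
E
```

```text
time_s: 11.05
ee_pos: [0.4684, -0.317, 0.2006]
tcp_rot: [0.001, 0.102, 0.995, 0.001]
force: [0.2, 1.1, 0.1]
opening: 0.0851
t 11.05 at [ 0.4684 -0.317   0.2006] F [0.2 1.1 0.1] M [ 0.06 -0.02 -0.01] op 0.0851 yaw [-0.9793  0.2022] 168.33
d [ -2.9 -11.7  86.6] w [ 0.07  0.07 -0.07]
```

View pics/b1.png

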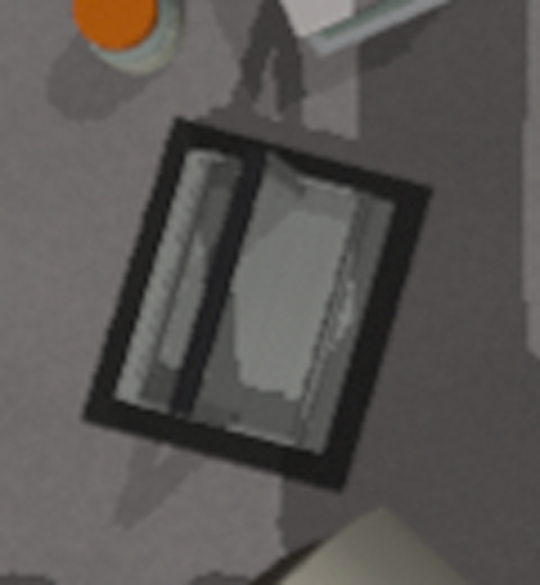

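View pics/b2.png

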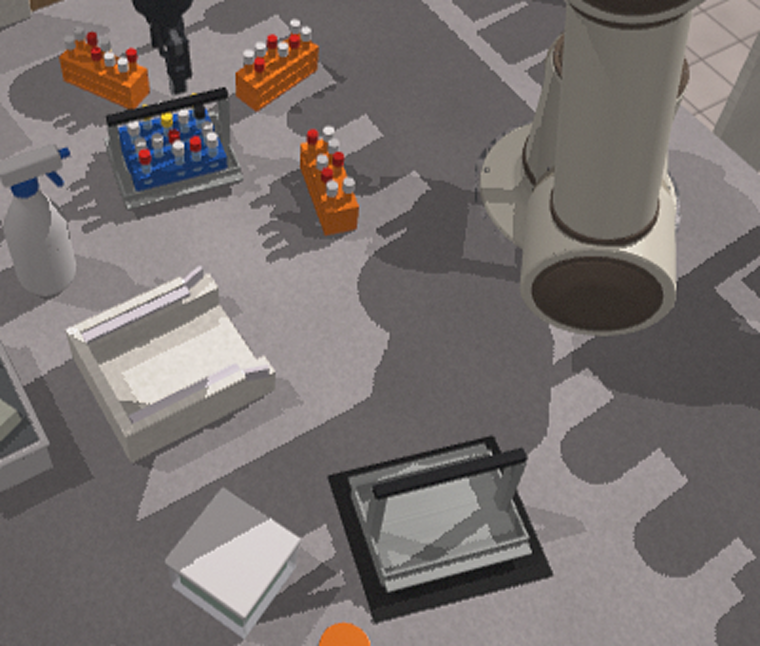

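```bash
python3 -m jog '[{"dx":-2,"dy":-8,"dz":5,"wx":0,"wy":0,"wz":0},{"dx":-2.8,"dy":-11.4,"dz":20,"wx":0,"wy":0,"wz":0},{"dx":-2.8,"dy":-11.4,"dz":40,"wx":0,"wy":0,"wz":0},{"dx":-2.8,"dy":-11.4,"dz":58,"wx":0,"wy":0,"wz":0},{"dx":-2.8,"dy":-11.4,"dz":72,"wx":0,"wy":0,"wz":0},{"dx":-2.8,"dy":-11.4,"dz":80,"wx":0,"wy":0,"wz":0},{"dx":-2.8,"dy":-11.4,"dz":82,"wx":0,"wy":0,"wz":0},{"dx":-2.8,"dy":-11.4,"dz":82,"wx":0,"wy":0,"wz":0}]'
python3 - <<'E'
from h import *
goal(.469,-.3287,.1143,168.4)
t=vision.read_camera("top");crop(t,370,180,70,100,6,"pics/b3.png")
s=vision.read_camera("scene");crop(s,230,100,130,130,4.6,"pics/b4.png")
E
```

```text
time_s: 11.95
ee_pos: [0.4688, -0.3305, 0.118]
tcp_rot: [0.0, 0.103, 0.995, 0.0]
force: [0.9, -0.0, 0.3]
opening: 0.0854
t 11.95 at [ 0.4688 -0.3305  0.118 ] F [ 0.9 -0.   0.3] M [-0.04  0.01  0.01] op 0.0854 yaw [-0.9788  0.205 ] 168.17
d [0.1 1.8 3.7] w [ 0.05  0.03 -0.23]
```

View pics/b4.png

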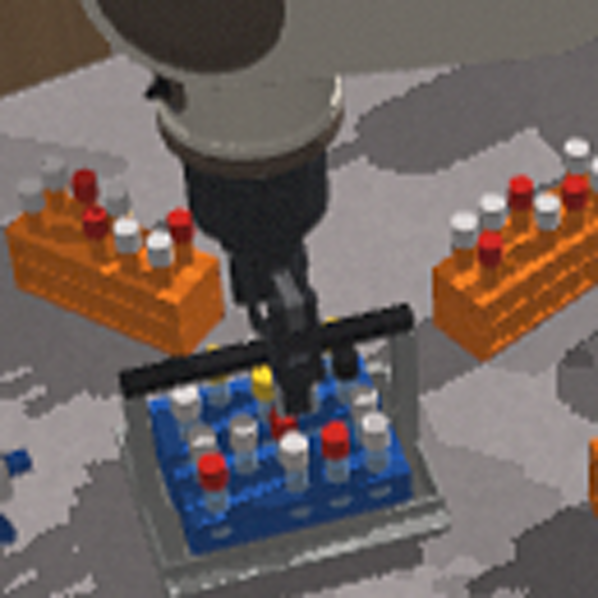

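```bash
python3 -m jog '[{"dx":-2,"dy":1,"dz":2,"wx":0,"wy":0,"wz":-0.2},{"dx":-3,"dy":1.5,"dz":3,"wx":0,"wy":0,"wz":-0.2},{"dx":-3,"dy":1.5,"dz":3.5,"wx":0,"wy":0,"wz":-0.2},{"dx":-3,"dy":1.5,"dz":3.5,"wx":0,"wy":0,"wz":-0.2},{"dx":-3,"dy":1.5,"dz":3.5,"wx":0,"wy":0,"wz":-0.2},{"dx":-3,"dy":1.5,"dz":3.5,"wx":0,"wy":0,"wz":-0.2},{"dx":-3,"dy":1.5,"dz":3.5,"wx":0,"wy":0,"wz":-0.2},{"dx":-3,"dy":1.5,"dz":3.5,"wx":0,"wy":0,"wz":-0.2}]' 
python3 -m jog '[{"dx":0,"dy":0,"dz":0,"wx":0,"wy":0,"wz":0},{"dx":0,"dy":0,"dz":0,"wx":0,"wy":0,"wz":0},{"dx":0,"dy":0,"dz":0,"wx":0,"wy":0,"wz":0},{"dx":0,"dy":0,"dz":0,"wx":0,"wy":0,"wz":0},{"dx":0,"dy":0,"dz":0,"wx":0,"wy":0,"wz":0},{"dx":0,"dy":0,"dz":0,"wx":0,"wy":0,"wz":0},{"dx":0,"dy":0,"dz":0,"wx":0,"wy":0,"wz":0},{"dx":0,"dy":0,"dz":0,"wx":0,"wy":0,"wz":0}]' 255 100
python3 - <<'E'
from h import *
goal(.469,-.3287,.1143,168.4)
E
```

```text
time_s: 12.85
ee_pos: [0.4722, -0.3299, 0.1151]
tcp_rot: [0.001, 0.101, 0.995, 0.0]
force: [0.3, 0.8, -0.2]
opening: 0.0854
time_s: 13.65
ee_pos: [0.4722, -0.3302, 0.1152]
tcp_rot: [0.001, 0.101, 0.995, -0.0]
force: [-1.0, -4.1, 2.4]
opening: 0.0124
t 13.65 at [ 0.4722 -0.3302  0.1152] F [-1.  -4.1  2.4] M [-0.55  0.13 -0.02] op 0.0124 yaw [-0.9794  0.2018] 168.36
d [3.4 0.8 0.9] w [-0.01  0.1  -0.04]
```

```bash
python3 -m jog '[{"dx":0,"dy":0,"dz":-1,"wx":0,"wy":0,"wz":0},{"dx":0,"dy":0,"dz":-3,"wx":0,"wy":0,"wz":0},{"dx":0,"dy":0,"dz":-6,"wx":0,"wy":0,"wz":0},{"dx":0,"dy":0,"dz":-11,"wx":0,"wy":0,"wz":0},{"dx":0,"dy":0,"dz":-17,"wx":0,"wy":0,"wz":0},{"dx":0,"dy":0,"dz":-23,"wx":0,"wy":0,"wz":0},{"dx":0,"dy":0,"dz":-28,"wx":0,"wy":0,"wz":0},{"dx":0,"dy":0,"dz":-30,"wx":0,"wy":0,"wz":0}]'
python3 - <<'E'
from h import *
goal(.465,-.0240,.23,180)
s=vision.read_camera("scene");crop(s,230,100,130,130,4.6,"pics/b5.png")
E
```

```text
time_s: 14.45
ee_pos: [0.4723, -0.3303, 0.1461]
tcp_rot: [0.001, 0.101, 0.995, -0.0]
force: [0.1, 1.1, -6.2]
opening: 0.0123
t 14.45 at [ 0.4723 -0.3303  0.1461] F [ 0.1  1.1 -6.2] M [-0.06 -0.02 -0.04] op 0.0123 yaw [-0.9794  0.2018] 168.36
d [ 68.7 298.4 -84.3] w [ -0.05   0.14 -11.64]
```

View pics/b5.png

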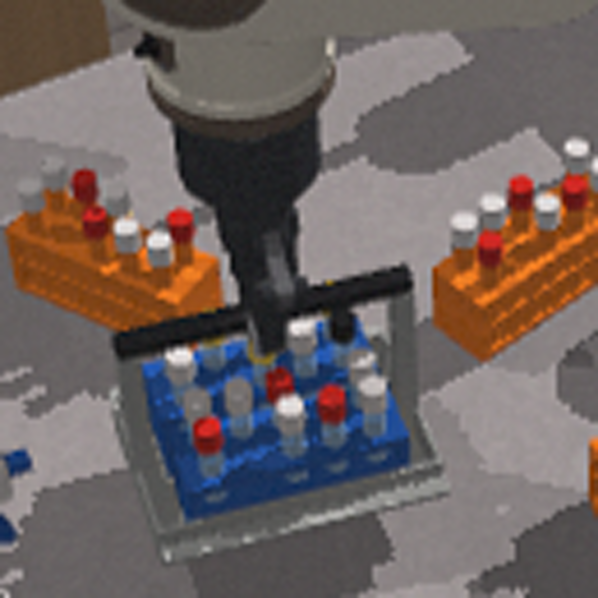

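```bash
python3 -m jog '[{"dx":0,"dy":0,"dz":-6,"wx":0,"wy":0,"wz":0},{"dx":0,"dy":2,"dz":-16,"wx":0,"wy":0,"wz":0},{"dx":2,"dy":8,"dz":-28,"wx":0,"wy":0,"wz":0},{"dx":4,"dy":18,"dz":-40,"wx":0,"wy":0,"wz":0},{"dx":7,"dy":32,"dz":-50,"wx":0,"wy":0,"wz":-0.5},{"dx":11,"dy":50,"dz":-55,"wx":0,"wy":0,"wz":-1},{"dx":16,"dy":72,"dz":-55,"wx":0,"wy":0,"wz":-2},{"dx":22,"dy":96,"dz":-55,"wx":0,"wy":0,"wz":-3}]' 
python3 -m jog '[{"dx":5,"dy":26,"dz":0,"wx":0,"wy":0,"wz":-1},{"dx":10,"dy":53,"dz":0,"wx":0,"wy":0,"wz":-2},{"dx":15,"dy":80,"dz":0,"wx":0,"wy":0,"wz":-3},{"dx":20,"dy":106,"dz":0,"wx":0,"wy":0,"wz":-4},{"dx":24,"dy":128,"dz":0,"wx":0,"wy":0,"wz":-5},{"dx":27,"dy":146,"dz":0,"wx":0,"wy":0,"wz":-6},{"dx":29,"dy":158,"dz":0,"wx":0,"wy":0,"wz":-7},{"dx":30,"dy":164,"dz":0,"wx":0,"wy":0,"wz":-8}]'
python3 - <<'E'
from h import *
goal(.468,-.0240,.20,180)
E
```

```text
time_s: 15.3
ee_pos: [0.4698, -0.2297, 0.2012]
tcp_rot: [0.001, 0.075, 0.997, -0.0]
force: [-0.2, 0.2, -6.3]
opening: 0.012
time_s: 16.1
ee_pos: [0.4642, -0.0616, 0.2012]
tcp_rot: [0.001, 0.004, 1.0, -0.0]
force: [0.4, -1.2, -5.6]
opening: 0.0121
t 16.1 at [ 0.4642 -0.0616  0.2012] F [ 0.4 -1.2 -5.6] M [-0.05 -0.05 -0.04] op 0.0121 yaw [-1.      0.0071] 179.59
d [-3.5 37.6  1.2] w [-0.06  0.16 -0.41]
```

```bash
python3 -m jog '[{"dx":0,"dy":6,"dz":0,"wx":0,"wy":0,"wz":-0.2},{"dx":-1,"dy":16,"dz":0,"wx":0,"wy":0,"wz":-0.4},{"dx":-2,"dy":26,"dz":4,"wx":0,"wy":0,"wz":-0.4},{"dx":-3,"dy":33,"dz":12,"wx":0,"wy":0,"wz":-0.4},{"dx":-3,"dy":37,"dz":22,"wx":0,"wy":0,"wz":-0.4},{"dx":-3,"dy":37.6,"dz":32,"wx":0,"wy":0,"wz":-0.4},{"dx":-3,"dy":37.6,"dz":38,"wx":0,"wy":0,"wz":-0.4},{"dx":-3,"dy":37.6,"dz":40,"wx":0,"wy":0,"wz":-0.4}]'
python3 - <<'E'
from h import *
goal(.468,-.0240,.1465,180)
t=vision.read_camera("top");crop(t,250,130,80,125,4.8,"pics/d1.png")
s=vision.read_camera("scene");crop(s,225,200,160,165,3.6,"pics/d2.png")
E
```

```text
time_s: 16.9
ee_pos: [0.4672, -0.0242, 0.1601]
tcp_rot: [0.001, 0.0, 1.0, -0.0]
force: [-0.1, 0.5, -6.7]
opening: 0.0124
t 16.9 at [ 0.4672 -0.0242  0.1601] F [-0.1  0.5 -6.7] M [-0.06  0.02 -0.05] op 0.0124 yaw [-1.e+00  4.e-04] 179.97
d [-0.7  0.2 13.6] w [-0.04  0.08 -0.03]
```

View pics/d1.png

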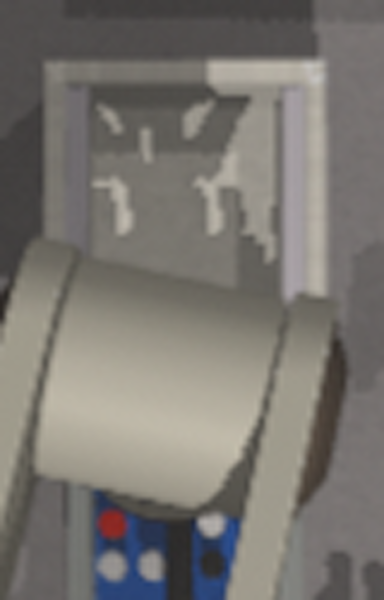

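View pics/d2.png

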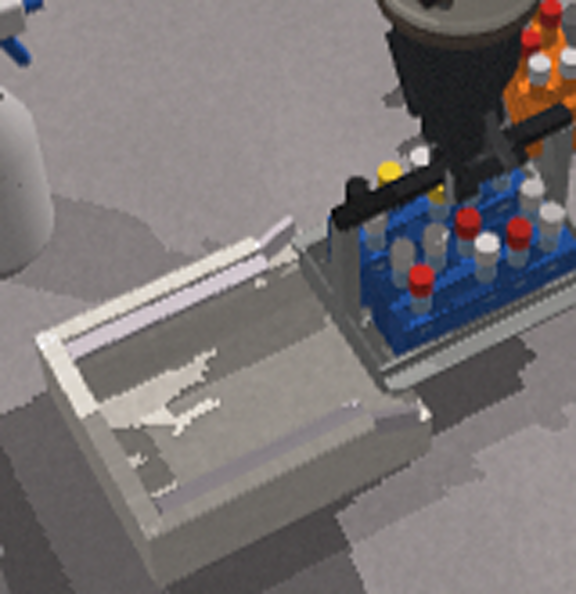

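```bash
python3 -m jog '[{"dx":0,"dy":0,"dz":2,"wx":0,"wy":0,"wz":0},{"dx":0,"dy":0,"dz":5,"wx":0,"wy":0,"wz":0},{"dx":0,"dy":0,"dz":8,"wx":0,"wy":0,"wz":0},{"dx":0,"dy":0,"dz":10,"wx":0,"wy":0,"wz":0},{"dx":0,"dy":0,"dz":12,"wx":0,"wy":0,"wz":0},{"dx":0,"dy":0,"dz":13.5,"wx":0,"wy":0,"wz":0},{"dx":0,"dy":0,"dz":13.5,"wx":0,"wy":0,"wz":0},{"dx":0,"dy":0,"dz":13.5,"wx":0,"wy":0,"wz":0}]'
python3 - <<'E'
from h import *
goal(.63,-.0240,.146,180)
s=vision.read_camera("scene");crop(s,260,200,130,130,4.6,"pics/d3.png")
E
```

```text
time_s: 17.8
ee_pos: [0.4676, -0.0243, 0.1474]
tcp_rot: [0.001, 0.0, 1.0, -0.0]
force: [-0.2, 0.0, -5.5]
opening: 0.0123
t 17.8 at [ 0.4676 -0.0243  0.1474] F [-0.2  0.  -5.5] M [-0.04 -0.04  0.02] op 0.0123 yaw [-1.e+00  5.e-04] 179.97
d [-162.4    0.4    1.8] w [-0.05  0.14 -0.03]
```

View pics/d3.png

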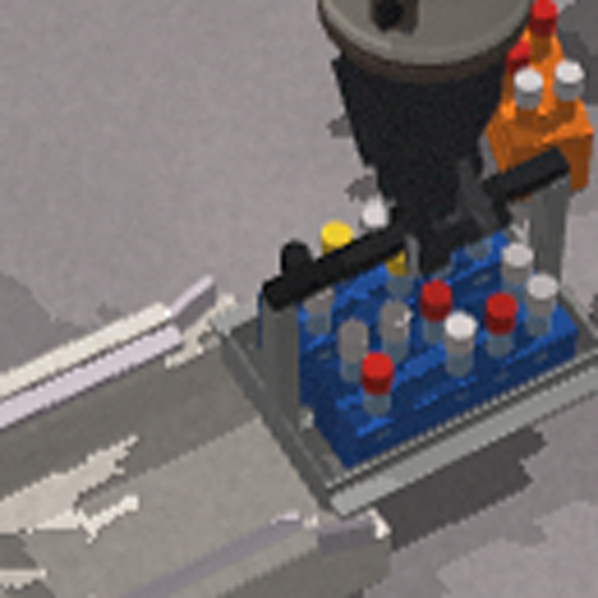

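```bash
python3 -m jog '[{"dx":-3,"dy":0,"dz":1.2,"wx":0,"wy":0,"wz":0},{"dx":-8,"dy":0,"dz":1.2,"wx":0,"wy":0,"wz":0},{"dx":-14,"dy":0,"dz":1.2,"wx":0,"wy":0,"wz":0},{"dx":-20,"dy":0,"dz":1.2,"wx":0,"wy":0,"wz":0},{"dx":-26,"dy":0,"dz":1.2,"wx":0,"wy":0,"wz":0},{"dx":-32,"dy":0,"dz":1.2,"wx":0,"wy":0,"wz":0},{"dx":-37,"dy":0,"dz":1.2,"wx":0,"wy":0,"wz":0},{"dx":-40,"dy":0,"dz":1.2,"wx":0,"wy":0,"wz":0}]'
python3 - <<'E'
from h import *
goal(.63,-.0240,.146,180)
s=vision.read_camera("scene");crop(s,240,210,130,130,4.6,"pics/d4.png")
E
```

```text
time_s: 18.65
ee_pos: [0.5081, -0.0243, 0.1463]
tcp_rot: [0.001, 0.0, 1.0, -0.0]
force: [-1.2, -0.0, -6.3]
opening: 0.012
t 18.65 at [ 0.5081 -0.0243  0.1463] F [-1.2 -0.  -6.3] M [-0.04  0.02 -0.  ] op 0.012 yaw [-1.e+00  4.e-04] 179.98
d [-121.9    0.4    0.6] w [-0.05  0.14 -0.02]
```

View pics/d4.png

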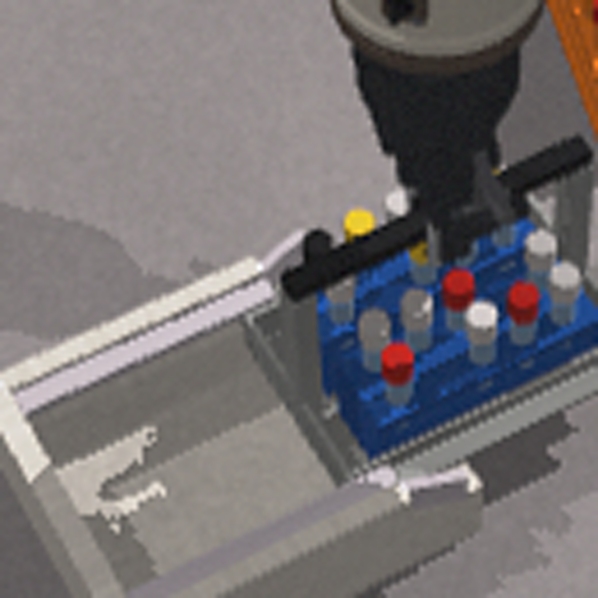

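Both flanges have entered under the lips, with front corners at about (250,320) and (360,475), and no contact force. I'll keep sliding.

```bash
python3 -m jog '[{"dx":-4,"dy":0,"dz":0.5,"wx":0,"wy":0,"wz":0},{"dx":-10,"dy":0,"dz":0.5,"wx":0,"wy":0,"wz":0},{"dx":-18,"dy":0,"dz":0.5,"wx":0,"wy":0,"wz":0},{"dx":-26,"dy":0,"dz":0.5,"wx":0,"wy":0,"wz":0},{"dx":-34,"dy":0,"dz":0.5,"wx":0,"wy":0,"wz":0},{"dx":-42,"dy":0,"dz":0.5,"wx":0,"wy":0,"wz":0},{"dx":-50,"dy":0,"dz":0.5,"wx":0,"wy":0,"wz":0},{"dx":-56,"dy":0,"dz":0.5,"wx":0,"wy":0,"wz":0}]'
python3 - <<'E'
from h import *
goal(.63,-.0240,.146,180)
E
```

```text
time_s: 19.5
ee_pos: [0.565, -0.0244, 0.1459]
tcp_rot: [0.001, 0.0, 1.0, -0.0]
force: [0.1, -0.0, -6.3]
opening: 0.0121
t 19.5 at [ 0.565  -0.0244  0.1459] F [ 0.1 -0.  -6.3] M [0.05 0.02 0.05] op 0.0121 yaw [-1.e+00  5.e-04] 179.97
d [-65.    0.4   0. ] w [-0.05  0.14 -0.03]
```

```bash
python3 -m jog '[{"dx":-4,"dy":0,"dz":0,"wx":0,"wy":0,"wz":0},{"dx":-10,"dy":0,"dz":0,"wx":0,"wy":0,"wz":0},{"dx":-17,"dy":0,"dz":0,"wx":0,"wy":0,"wz":0},{"dx":-24,"dy":0,"dz":0,"wx":0,"wy":0,"wz":0},{"dx":-31,"dy":0,"dz":0,"wx":0,"wy":0,"wz":0},{"dx":-38,"dy":0,"dz":0,"wx":0,"wy":0,"wz":0},{"dx":-44,"dy":0,"dz":0,"wx":0,"wy":0,"wz":0},{"dx":-48,"dy":0,"dz":0,"wx":0,"wy":0,"wz":0}]'
python3 - <<'E'
from h import *
goal(.63,-.0240,.146,180)
E
```

```text
time_s: 20.3
ee_pos: [0.6135, -0.0244, 0.1459]
tcp_rot: [0.001, 0.0, 1.0, -0.0]
force: [0.2, -0.1, -6.3]
opening: 0.0126
t 20.3 at [ 0.6135 -0.0244  0.1459] F [ 0.2 -0.1 -6.3] M [ 0.01  0.07 -0.02] op 0.0126 yaw [-1.e+00  4.e-04] 179.97
d [-16.5   0.4  -0.1] w [-0.05  0.14 -0.03]
```

```bash
python3 -m jog '[{"dx":-1,"dy":0,"dz":0.4,"wx":0,"wy":0,"wz":0},{"dx":-3,"dy":0,"dz":0.8,"wx":0,"wy":0,"wz":0},{"dx":-5,"dy":0,"dz":1.2,"wx":0,"wy":0,"wz":0},{"dx":-7,"dy":0,"dz":1.4,"wx":0,"wy":0,"wz":0},{"dx":-8.5,"dy":0,"dz":1.4,"wx":0,"wy":0,"wz":0},{"dx":-10,"dy":0,"dz":1.4,"wx":0,"wy":0,"wz":0},{"dx":-11,"dy":0,"dz":1.4,"wx":0,"wy":0,"wz":0},{"dx":-12,"dy":0,"dz":1.4,"wx":0,"wy":0,"wz":0}]'
python3 - <<'E'
from h import *
goal(.63,-.0240,.144,180)
E
```

```text
time_s: 21.1
ee_pos: [0.6256, -0.0244, 0.1445]
tcp_rot: [0.001, 0.0, 1.0, -0.0]
force: [0.1, -0.6, -6.4]
opening: 0.0124
t 21.1 at [ 0.6256 -0.0244  0.1445] F [ 0.1 -0.6 -6.4] M [-0.01  0.03 -0.04] op 0.0124 yaw [-1.e+00  4.e-04] 179.98
d [-4.4  0.4  0.5] w [-0.05  0.14 -0.02]
```

```bash
python3 -m jog '[{"dx":-0.5,"dy":0,"dz":0,"wx":0,"wy":0,"wz":0},{"dx":-1,"dy":0,"dz":0,"wx":0,"wy":0,"wz":0},{"dx":-1.6,"dy":0,"dz":0,"wx":0,"wy":0,"wz":0},{"dx":-2.2,"dy":0,"dz":0,"wx":0,"wy":0,"wz":0},{"dx":-2.8,"dy":0,"dz":0,"wx":0,"wy":0,"wz":0},{"dx":-3.4,"dy":0,"dz":0,"wx":0,"wy":0,"wz":0},{"dx":-4,"dy":0,"dz":0,"wx":0,"wy":0,"wz":0},{"dx":-4,"dy":0,"dz":0,"wx":0,"wy":0,"wz":0}]'
python3 - <<'E'
from h import *
goal(.63,-.0240,.144,180)
E
```

```text
time_s: 21.9
ee_pos: [0.6297, -0.0244, 0.1445]
tcp_rot: [0.001, 0.0, 1.0, -0.0]
force: [0.1, -0.1, -6.7]
opening: 0.0123
t 21.9 at [ 0.6297 -0.0244  0.1445] F [ 0.1 -0.1 -6.7] M [-0.    0.04 -0.01] op 0.0123 yaw [-1.e+00  5.e-04] 179.97
d [-0.3  0.4  0.5] w [-0.05  0.14 -0.03]
```

```bash
python3 -m jog '[{"dx":-0.5,"dy":0,"dz":0,"wx":0,"wy":0,"wz":0},{"dx":-1,"dy":0,"dz":0,"wx":0,"wy":0,"wz":0},{"dx":-1.5,"dy":0,"dz":0,"wx":0,"wy":0,"wz":0},{"dx":-2,"dy":0,"dz":0,"wx":0,"wy":0,"wz":0},{"dx":-2.5,"dy":0,"dz":0,"wx":0,"wy":0,"wz":0},{"dx":-3,"dy":0,"dz":0,"wx":0,"wy":0,"wz":0},{"dx":-3,"dy":0,"dz":0,"wx":0,"wy":0,"wz":0},{"dx":-3,"dy":0,"dz":0,"wx":0,"wy":0,"wz":0}]'
python3 - <<'E'
from h import *
goal(.63,-.0240,.144,180)
s=vision.read_camera("scene");crop(s,225,230,140,130,5,"pics/e1.png")
E
```

```text
time_s: 22.7
ee_pos: [0.6327, -0.0244, 0.1445]
tcp_rot: [0.001, 0.0, 1.0, -0.0]
force: [0.8, 0.1, -5.0]
opening: 0.0124
t 22.7 at [ 0.6327 -0.0244  0.1445] F [ 0.8  0.1 -5. ] M [-0.   -0.01 -0.01] op 0.0124 yaw [-1.e+00  5.e-04] 179.97
d [2.7 0.4 0.5] w [-0.05  0.14 -0.03]
```

View pics/e1.png

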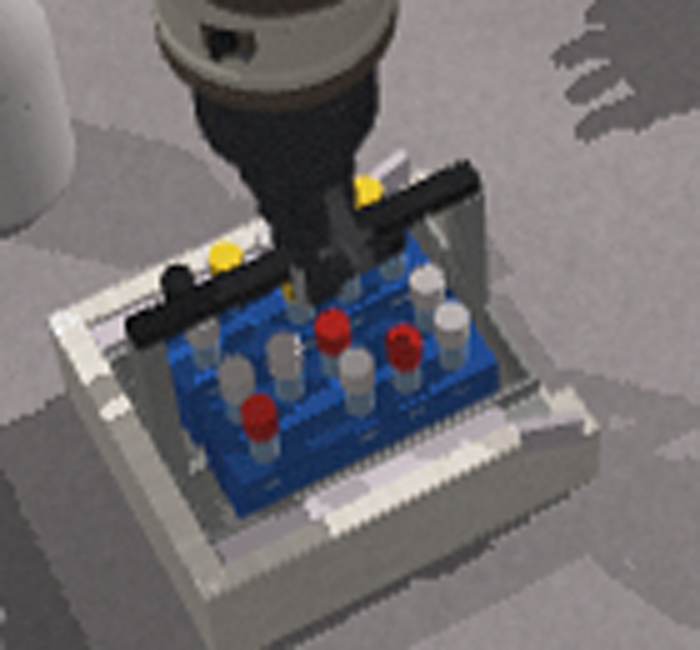

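```bash
python3 -m jog '[{"dx":-0.5,"dy":0,"dz":0.3,"wx":0,"wy":0,"wz":0},{"dx":-1,"dy":0,"dz":0.4,"wx":0,"wy":0,"wz":0},{"dx":-1.4,"dy":0,"dz":0.4,"wx":0,"wy":0,"wz":0},{"dx":-1.8,"dy":0,"dz":0.4,"wx":0,"wy":0,"wz":0},{"dx":-2.2,"dy":0,"dz":0.4,"wx":0,"wy":0,"wz":0},{"dx":-2.5,"dy":0,"dz":0.4,"wx":0,"wy":0,"wz":0},{"dx":-2.5,"dy":0,"dz":0.4,"wx":0,"wy":0,"wz":0},{"dx":-2.5,"dy":0,"dz":0.4,"wx":0,"wy":0,"wz":0}]'
python3 - <<'E'
from h import *
goal(.63,-.0240,.144,180)
E
```

```text
time_s: 23.55
ee_pos: [0.6344, -0.0246, 0.1447]
tcp_rot: [0.0, 0.0, 1.0, -0.001]
force: [-12.8, -0.9, 6.8]
opening: 0.012
t 23.55 at [ 0.6344 -0.0246  0.1447] F [-12.8  -0.9   6.8] M [-0.06  2.07 -0.11] op 0.012 yaw [-1.e+00  5.e-04] 179.97
d [4.4 0.6 0.7] w [-0.07  0.05 -0.03]
```

```bash
python3 -m jog '[{"dx":0,"dy":0,"dz":0,"wx":0,"wy":0,"wz":0},{"dx":0,"dy":0,"dz":0,"wx":0,"wy":0,"wz":0},{"dx":0,"dy":0,"dz":0,"wx":0,"wy":0,"wz":0},{"dx":0,"dy":0,"dz":0,"wx":0,"wy":0,"wz":0},{"dx":0,"dy":0,"dz":0,"wx":0,"wy":0,"wz":0},{"dx":0,"dy":0,"dz":0,"wx":0,"wy":0,"wz":0},{"dx":0,"dy":0,"dz":0,"wx":0,"wy":0,"wz":0},{"dx":0,"dy":0,"dz":0,"wx":0,"wy":0,"wz":0}]'
python3 - <<'E'
from h import *
goal(.63,-.0240,.144,180)
s=vision.read_camera("scene")
for z in(.157,):
  for thr in(50,58): print(bar(s,(240,255,95,50),z,thr))
E
```

```text
time_s: 24.35
ee_pos: [0.6342, -0.0246, 0.1448]
tcp_rot: [0.0, 0.0, 1.0, -0.001]
force: [-5.7, -1.0, -1.6]
opening: 0.0124
t 24.35 at [ 0.6342 -0.0246  0.1448] F [-5.7 -1.  -1.6] M [-0.05  1.06 -0.02] op 0.0124 yaw [-1.e+00  6.e-04] 179.97
d [4.2 0.6 0.8] w [-0.07  0.02 -0.03]
(array([ 0.63637173, -0.03880145]), np.float32(14.690648), np.float64(0.16075875565183348), np.float64(0.11378297259025268), 1058)
(array([ 0.63602057, -0.03942088]), np.float32(11.284584), np.float64(0.1631830074318592), np.float64(0.11253813185019024), 1102)
```

```bash
python3 -m jog '[{"dx":-0.5,"dy":0,"dz":0.3,"wx":0,"wy":0,"wz":0},{"dx":-1,"dy":0,"dz":0.5,"wx":0,"wy":0,"wz":0},{"dx":-1.5,"dy":0,"dz":0.5,"wx":0,"wy":0,"wz":0},{"dx":-2,"dy":0,"dz":0.5,"wx":0,"wy":0,"wz":0},{"dx":-2,"dy":0,"dz":0.5,"wx":0,"wy":0,"wz":0},{"dx":-2,"dy":0,"dz":0.5,"wx":0,"wy":0,"wz":0},{"dx":-2,"dy":0,"dz":0.5,"wx":0,"wy":0,"wz":0},{"dx":-2,"dy":0,"dz":0.5,"wx":0,"wy":0,"wz":0}]'
python3 - <<'E'
from h import *
goal(.63,-.0240,.144,180)
E
```

```text
time_s: 25.2
ee_pos: [0.6352, -0.0247, 0.1453]
tcp_rot: [-0.001, 0.0, 1.0, -0.001]
force: [-19.2, -0.3, 12.8]
opening: 0.0124
t 25.2 at [ 0.6352 -0.0247  0.1453] F [-19.2  -0.3  12.8] M [ 0.    3.31 -0.07] op 0.0124 yaw [-1.e+00  7.e-04] 179.96
d [5.2 0.7 1.3] w [-0.09 -0.09 -0.04]
```

```bash
python3 -m jog '[{"dx":0.4,"dy":0,"dz":0,"wx":0,"wy":0,"wz":0},{"dx":0.7,"dy":0,"dz":0.3,"wx":0,"wy":0.1,"wz":0},{"dx":0.7,"dy":0,"dz":0.5,"wx":0,"wy":0.1,"wz":0},{"dx":0.7,"dy":0,"dz":0.7,"wx":0,"wy":0.1,"wz":0},{"dx":0.7,"dy":0,"dz":0.7,"wx":0,"wy":0.1,"wz":0},{"dx":0.7,"dy":0,"dz":0.7,"wx":0,"wy":0.1,"wz":0},{"dx":0.7,"dy":0,"dz":0.7,"wx":0,"wy":0.1,"wz":0},{"dx":0.7,"dy":0,"dz":0.7,"wx":0,"wy":0.1,"wz":0}]'
python3 - <<'E'
from h import *
goal(.63,-.0240,.144,180)
E
```

```text
time_s: 26.0
ee_pos: [0.6343, -0.025, 0.1448]
tcp_rot: [-0.002, 0.0, 1.0, -0.001]
force: [-7.6, -1.2, 1.3]
opening: 0.0126
t 26.0 at [ 0.6343 -0.025   0.1448] F [-7.6 -1.2  1.3] M [-0.19  1.24 -0.11] op 0.0126 yaw [-1.e+00  8.e-04] 179.95
d [4.3 1.  0.8] w [-0.11 -0.21 -0.05]
```

Light contact against the stop remains. I'll open while holding the pose, then rise.

```bash
python3 -m jog '[{"dx":0,"dy":0,"dz":0,"wx":0,"wy":0,"wz":0},{"dx":0,"dy":0,"dz":0,"wx":0,"wy":0,"wz":0},{"dx":0,"dy":0,"dz":0,"wx":0,"wy":0,"wz":0},{"dx":0,"dy":0,"dz":0,"wx":0,"wy":0,"wz":0},{"dx":0,"dy":0,"dz":0,"wx":0,"wy":0,"wz":0},{"dx":0,"dy":0,"dz":0,"wx":0,"wy":0,"wz":0},{"dx":0,"dy":0,"dz":0,"wx":0,"wy":0,"wz":0},{"dx":0,"dy":0,"dz":0,"wx":0,"wy":0,"wz":0}]' 0
python3 -m jog '[{"dx":0,"dy":0,"dz":-8,"wx":0,"wy":0,"wz":0},{"dx":0,"dy":0,"dz":-25,"wx":0,"wy":0,"wz":0},{"dx":0,"dy":0,"dz":-50,"wx":0,"wy":0,"wz":0},{"dx":0,"dy":0,"dz":-80,"wx":0,"wy":0,"wz":0},{"dx":40,"dy":0,"dz":-100,"wx":0,"wy":0,"wz":0},{"dx":80,"dy":0,"dz":-120,"wx":0,"wy":0,"wz":0},{"dx":120,"dy":0,"dz":-120,"wx":0,"wy":0,"wz":0},{"dx":160,"dy":0,"dz":-120,"wx":0,"wy":0,"wz":0}]'
python3 -m jog '[{"dx":40,"dy":30,"dz":0,"wx":0,"wy":0,"wz":0},{"dx":60,"dy":70,"dz":0,"wx":0,"wy":0,"wz":0},{"dx":80,"dy":110,"dz":0,"wx":0,"wy":0,"wz":0},{"dx":90,"dy":150,"dz":0,"wx":0,"wy":0,"wz":0},{"dx":90,"dy":190,"dz":0,"wx":0,"wy":0,"wz":0},{"dx":90,"dy":230,"dz":0,"wx":0,"wy":0,"wz":0},{"dx":90,"dy":270,"dz":0,"wx":0,"wy":0,"wz":0},{"dx":90,"dy":290,"dz":0,"wx":0,"wy":0,"wz":0}]'
python3 - <<'E'
from h import *
t=vision.read_camera("top");s=vision.read_camera("scene")
cv2.imwrite("pics/f_s.png",s["frame"])
crop(s,225,230,140,130,5,"pics/f1.png");crop(t,250,130,80,95,6,"pics/f2.png")
for thr in(50,58,66): print(bar(t,(280,135,18,70),.159,thr),bar(s,(240,255,95,50),.157,thr))
E
```

```text
time_s: 26.8
ee_pos: [0.6343, -0.025, 0.1448]
tcp_rot: [-0.002, 0.0, 1.0, -0.001]
force: [0.3, -0.8, -0.4]
opening: 0.0852
time_s: 27.6
ee_pos: [0.4734, -0.0245, 0.2664]
tcp_rot: [-0.001, 0.0, 1.0, -0.001]
force: [-0.1, -0.0, 0.0]
opening: 0.0854
time_s: 28.4
ee_pos: [0.383, 0.2681, 0.2665]
tcp_rot: [-0.001, -0.001, 1.0, -0.001]
force: [-0.2, 0.6, -0.3]
opening: 0.0854
(array([ 0.63202656, -0.02569037]), np.float32(0.5123937), np.float64(0.16545047539370228), np.float64(0.013761054620479447), 242) (array([ 0.63140882, -0.02342213]), np.float32(-1.4067588), np.float64(0.1671101377611139), np.float64(0.04038859527504605), 548)
(array([ 0.63202305, -0.02470028]), np.float32(0.14073098), np.float64(0.16544419882336325), np.float64(0.013869638339475562), 248) (array([ 0.6314339 , -0.02341318]), np.float32(-1.8111625), np.float64(0.1675118019915735), np.float64(0.039754805533109214), 556)
(array([ 0.6312541 , -0.02567442]), np.float32(-0.7935478), np.float64(0.16696031953069748), np.float64(0.04695099115416747), 292) (array([ 0.631768  , -0.02330583]), np.float32(-1.8526181), np.float64(0.16805238844561787), np.float64(0.039689723383210834), 577)
```

View pics/f1.png

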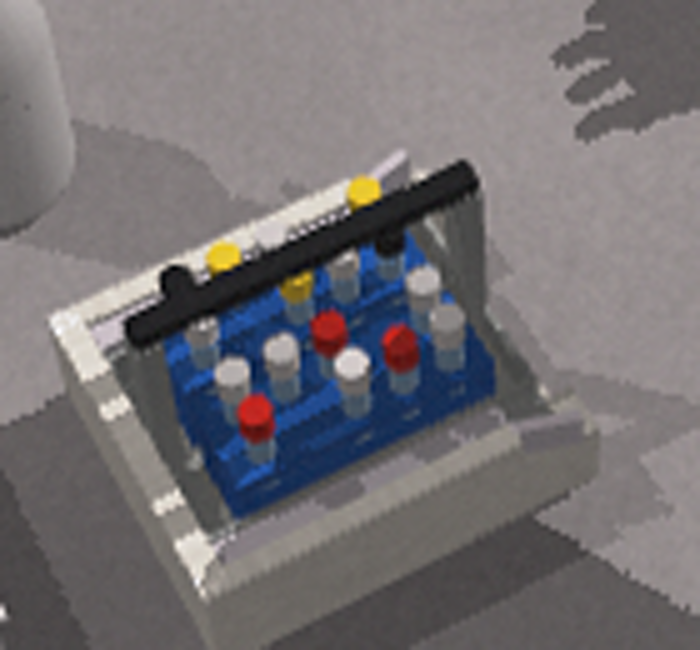

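View pics/f2.png

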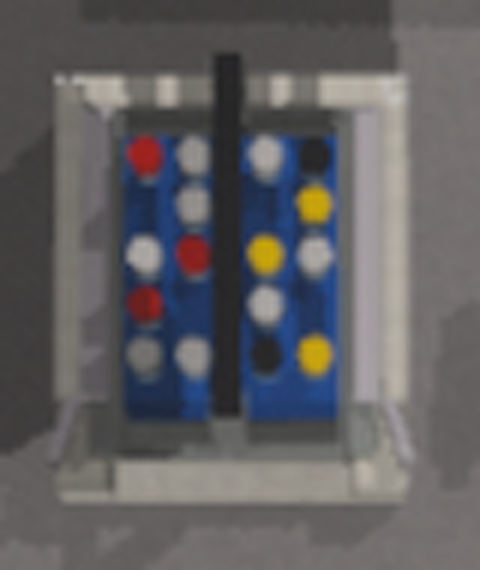

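View pics/f_s.png

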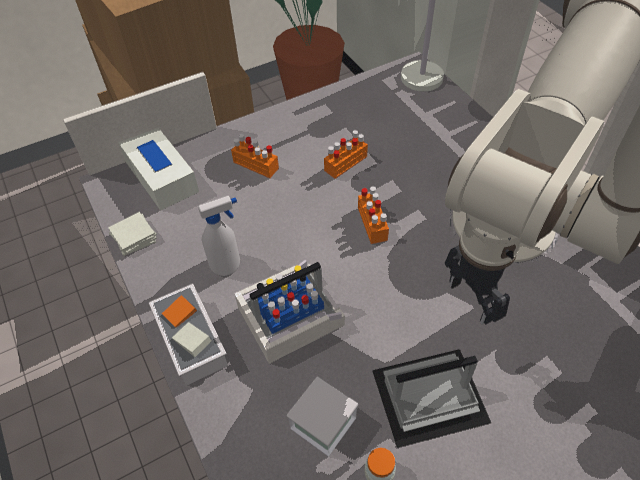

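The loaded tray is home: its bar is at x≈0.632, the dock's origin is at about 0.631, and the stop pushed back. Both blue racks are upright, and the empty tray stands inside the mat at about (430,395). Nothing else has moved, so I'm handing in.

```bash
python3 -c "
from bench import arm
print(arm.close_job(), arm.get_obs()['time_s'])"
```

```text
the job is handed in; nothing more can be done
the job is handed in; nothing more can be done
```

Both trays are where you asked. I pulled the empty tray out of the dock by its bar, set it on the return mat and let go. Then I lifted the loaded tray, slid it along the slots to the back stop and let go. I handed the job in at about 28.5 s of the 72 s.

What the last checks showed:
- **Loaded tray:** it met a stiff stop that pushed back with 13–19 N, and I eased off before letting go. Its bar measured x ≈ 0.631–0.632 m, against a dock origin of about 0.631 m, so it is home to within about 1–2 mm.
- **Racks:** both blue racks are upright in the tray.
- **Empty tray:** it stands inside the mat with a margin on all four sides.
- **Bystanders:** the bottle, tub, jar and orange racks look unmoved in the final picture. I compared them by eye only.
- **Gripper:** it is open and clear, with about zero force on the tool.

Two readings disagreed slightly:
- **Side-to-side position:** the two cameras differed by about 2 mm on the bars. I used where the gripper closed on the empty tray's bar as the reference.
- **Final bar angle:** the scene camera read −1.4° to −1.9° and the top camera −0.8° to 0.5°. I put this down to a dark tube cap merging with the bar, because the gripper itself read a straight pose before letting go.

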